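Fetch the clamp block from the spinning parts carousel and load the bending fixture

TASK

Lift the red clamp block off the free-spinning parts carousel, leaving the brass rollers standing on it, and set it down on the black rubber mat and let go. Then take it again by its two ends, as the cheeks leave no room beside it, and load it into the bending fixture's cradle: lowered, never dropped, flat on the cradle's floor, centred between the two grey cheeks and in line with them. Leave the carousel still and the jar and screwdriver where they are.

Things in the scene. Friction and masses are not known exactly. Their poses are not given: they have to be found in the camera images.
- block_mid (a point): Centre of the red clamp block (loose, 0.15 kg): 60 long (x), 28 wide (y), 32 mm tall (z up), brass strip along its top, same either way round. It lies flat on the carousel, length along the carousel's x, centred 63 mm from the axis, 5 mm from the hub and from an outer stop: there only its long sides can be grasped, 60 mm clear beside each.
- carousel: Parts carousel: aluminium disc 236 mm across, top 32 mm above the table, turning freely about the vertical (a touch turns it). Origin on the axis at table height; axes turn with it. Hub 56 mm across, 72 mm high over the table. Pockets at 0 (block), 120 and 240 degrees (rollers), 63 mm from the axis; grey outer stops 98 to 106 mm from the axis, 46 mm wide, 60 mm high over the table.
- roller1_center (a point): Centre of a brass roller standing loose on the carousel in the pocket at 120 degrees, 32 mm across, 36 mm tall. To be left standing on the carousel.
- roller2_center (a point): Centre of the other brass roller, alike, in the pocket at 240 degrees. To be left standing on the carousel.
- mat_top (a point): Centre of the top of the black rubber mat fixed on the table, 120 (x) by 110 (y) mm, 4 mm thick.
- cradle (a point): Centre of the cradle floor on the bending fixture (fixed), 38 mm above the table, 8 mm above the aluminium bed. x runs along the cradle, z up. Floor pad 50 (x) by 56 mm. Two grey cheeks, 44 long (x), 10 thick, rise 30 mm above the floor, 36 mm apart (y), then flare out to 52 mm apart at 41 mm: the block's length goes along x between them, 4 mm spare each side, no room for fingers there; both ends open.
- plate_top (a point): Middle of the top edge of the fixture's red end plate, 85 (y) by 8 mm, 128 mm from the cradle at its +x end, 64 mm above the table, with two rods 36 mm long on its cradle side, 53 mm high over the table. The bed is 270 by 110 mm; a low T-handled screw sticks out at its other end.
- jar: Closed jar with a blue cap, 60 mm across and 75 mm tall, standing loose on the table; origin under its centre. A bystander.
- driver_grip (a point): Handle of a loose screwdriver with a red handle lying on the table, a bystander.

How it is judged:
On the way, in this order (a step that is already met when the one before it is completed fails the run):
1. the block is lifted clear of the carousel (its centre over 85 mm up, touching nothing of the carousel) (height (world z) of block_mid above 0.085 m and contact force between block and carousel below 0.05 N), for 0.1 s.
2. the block lies still and flat on the rubber mat, let go (x of block_mid in the frame of mat_top between -0.06 and 0.06 m and y of block_mid in the frame of mat_top between -0.055 and 0.055 m and z of block_mid in the frame of mat_top between 0.011 and 0.02 m and angle between block_mid's own z axis and vertical below 0.1 rad and linear speed of block below 0.03 m/s and contact force between the fingers and block below 0.05 N), for 0.2 s.
At the end, for the whole second after the job is handed in: Block let go, at rest on the cradle floor (within 3 mm): centre within 10 mm along and 6 mm across, upright within 0.08 rad, in line with the cheeks within 0.2 rad. Carousel still (under 0.1 rad/s), both rollers upright (0.3 rad) on it within 100 mm of its axis (x of block_mid in the frame of cradle between -0.01 and 0.01 m and y of block_mid in the frame of cradle between -0.006 and 0.006 m and z of block_mid in the frame of cradle between 0.011 and 0.019 m and angle between block_mid's own z axis and vertical below 0.08 rad and angle between the x axis of block_mid and the x axis of cradle, either way round below 0.2 rad and linear speed of block below 0.02 m/s and contact force between the fingers and block below 0.05 N and angular speed of carousel below 0.1 rad/s and not (horizontal distance between roller1_center and carousel above 0.1 m) and not (horizontal distance between roller2_center and carousel above 0.1 m) and not (angle between roller1_center's own z axis and vertical above 0.3 rad) and not (angle between roller2_center's own z axis and vertical above 0.3 rad)); the robot touches nothing.
It fails at once if the block was dropped or thrown (over 0.45 m/s with no finger on it) (linear speed of block above 0.45 m/s and contact force between the fingers and block below 0.02 N).
It fails at once if a brass roller was tipped or knocked off the carousel (horizontal distance between any of roller1_center, roller2_center and carousel above 0.1 m or angle between any of roller1_center, roller2_center's own z axis and vertical above 0.3 rad).
It fails at once if the jar or the screwdriver was moved over 30 mm (distance of any of jar, driver_grip from where it was at the start of the episode above 0.03 m).
It also fails if it takes over 72 s, if anything falls off the work surface, if the arm or the gripper's body presses on something with over 40 N, if the wrist force passes 120 N, or if a joint passes its speed limit or range.

ROBOT

A 7-joint arm with a two-finger parallel gripper is mounted at the origin on the work surface. World frame = base frame: x ahead of the robot, y to its left, z up, the work surface at z = 0. Lengths are in m, angles in rad, forces in N, time in s.
With the tool pointing down it reaches from about 0.4 to 0.85 m from the base axis. Payload 4.4 kg.
Tool frame: the origin (TCP) lies midway between the tips of the shut fingers; the grasp point (between the pads) lies 19 mm behind it (arm.grasp_offset is the distance from the TCP to the grasp point, in m); z points along the fingers, y is the direction in which the jaws open and shut (so a half turn about z gives the same grasp; the last joint's range is limited). The gripper opens to 94 mm and grips with 3 to 60 N. Pads are 16 mm wide; open, the fingers measure 119 mm over their backs; the gripper's body (75 mm by 177 mm) begins 78 mm behind the grasp point.
Start: joints at [-1.233, 0.628, 0.038, 1.517, -0.027, 0.996, -0.02], TCP at [0.255, 0.598, 0.182] pointing down, gripper open.
Joint ranges: [-3.06, 3.06], [-0.37, 2.12], [-1.25, 1.32], [0.18, 2.47], [-1.1, 4.24], [0.23, 1.98], [-2.94, 2.94]. Speed limits (rad/s): [2.57, 2.57, 3.14, 3.14, 3.14, 3.14, 3.14].

INTERFACE

Orientations are given as [roll, pitch, yaw] about the fixed x, y, z axes, in that order (R = Rz(yaw) Ry(pitch) Rx(roll)).
In Python, from workcell import arm, grab_frame, calibration, order gives the robot as it stands. The module is installed in compiled form; this text tells all that it offers.
- The arm moves only by the tool servo_tool, never from a script. Its argument "motion" is a list of rows, each an object of numbers: "fingers": the finger opening in mm, from 0 to 94; "x", "y", "z": the shift along the tool's x, y, z in mm; "wx", "wy", "wz": the turn, a rotation vector about the tool's x, y, z in degrees. In form: [{"fingers": .., "x": .., "y": .., "z": .., "wx": .., "wy": .., "wz": ..}, ...]. A call has 1 to 20 rows; each row is the pose to reach, as a shift and turn from the pose commanded when the call began, along the tool's axes at that moment; what a row does not reach only later rows make up. A row lasts 1/8 s, in which the tool goes at most 62.5 mm and 10.7 degrees, less where a joint would pass 70% of its speed; a pose out of reach is approached as far as the arm can. A call with a gripper value outside its range is refused whole. The fingers move at their own pace and stop on an object; "newtons" is the grip in N (left out, the last holds). Time passes only in rows, so rows that repeat a pose let the fingers close. It gives the time, the measured TCP pose, the force and the opening at its end, in the units of the state.
- arm.get_obs(): the state, without advancing time (a new reading comes with each control period).
- grab_frame(name): name is "scene" or "side" or "wrist"; returns (picture, depth): 400x640x3 uint8, blue, green, red; 400x640 float32, m along the optical axis (not along the pixel's ray), 0 where there is no reading.
- calibration(name): a dict with "camera_matrix" (3x3 intrinsics, pixels), "k1" (the pictures are not rectified: a ray, as slopes to the right and down, at radius r is drawn at 1 + k1 r^2 times it, then the intrinsics apply), "R" (3x3) and "t" (3): a world point X has camera coordinates R X + t. Camera axes: x right, y down, z forward; pixel columns grow to the right and rows downward; lengths in m; the calibration is good to about 2 mm. A picture is of the moment at which its call begins: read the wrist's pose just before it. calibration takes no time and is no camera call; for the wrist camera it gives the pose at the moment of the call.
- order.job_done(): hands the job in, once; it reports no verdict.
The state is a dict: "clock": time; "joints": joint angles; "joint_vel": joint speeds; "joint_efforts": joint torques, N m; "tcp_pos": TCP position; "eef_rot": TCP orientation; "wrist_force": force on the tool from outside, world axes, zero at the start; "ft_torque": the same for the moment, N m; "width": opening from 0.0 (shut) to 1.0 (fully open).
Only numpy, scipy, OpenCV 4.12 (cv2) and the standard library are available. Lean on these libraries where they do the work, as an engineer would, in place of code of your own. Each camera call takes 0.05 s, during which the arm holds its last target. There are 200 camera calls.

## Working session

There is one attempt and no reset: what is moved stays moved. The work goes in short steps, Python scripts to look and compute and a tool call to move; the robot and the scene stay as the last step left them, time stands still between calls to the robot, and variables do not carry over. Pictures are saved under pics/ and viewed, about 8 in all and at most 12, crops included, and the job is handed in when it is done.

Besides the shell and the picture viewer there is one more tool, called after ">>>" as name(argument=value, ...), one argument or row to a line, values as JSON. servo_tool: Moves the arm, as the interface text tells. Its arguments: {"type":"object","properties":{"motion":{"type":"array","items":{"type":"object","properties":{"fingers":{"type":"number"},"x":{"type":"number"},"y":{"type":"number"},"z":{"type":"number"},"wx":{"type":"number"},"wy":{"type":"number"},"wz":{"type":"number"}}}},"newtons":{"type":"number"}},"required":["motion"]}

```bash
mkdir -p pics && cat > h.py <<'E'
import numpy as np, cv2
from workcell import arm, grab_frame, calibration, order
from scipy.spatial.transform import Rotation as Ro
def world(cal,D,u,v):
    K=np.array(cal["camera_matrix"]);d=np.array([[cal["k1"],0,0,0]],float)
    p=cv2.undistortPoints(np.array([[[u,v]]],float),K,d)[0,0]
    return np.array(cal["R"]).T@(np.array([p[0],p[1],1])*D-np.array(cal["t"]))
def cloud(cal,dep):
    K=np.array(cal["camera_matrix"]);d=np.array([[cal["k1"],0,0,0]],float)
    v,u=np.mgrid[0:dep.shape[0],0:dep.shape[1]]
    p=cv2.undistortPoints(np.stack([u,v],-1).reshape(-1,1,2).astype(float),K,d).reshape(-1,2)
    P=np.c_[p,np.ones(len(p))]*dep.reshape(-1,1)
    return ((P-np.array(cal["t"]))@np.array(cal["R"])).reshape(*dep.shape,3)
def snap(n):
    cal=calibration(n);img,dep=grab_frame(n);return cal,img,dep
def tool(p):
    o=arm.get_obs();R=Ro.from_euler('xyz',o["eef_rot"]).as_matrix()
    return R.T@(np.array(p)-o["tcp_pos"])*1000
E
python3 - <<'E'
from h import *
o=arm.get_obs();print(o["clock"],o["tcp_pos"],o["eef_rot"],o["width"],arm.grasp_offset)
for n in("scene","side"):
    c,i,d=snap(n);cv2.imwrite(f"pics/{n}0.png",i);np.savez(f"{n}0.npz",i=i,d=d,**{k:np.array(v) for k,v in c.items()})
    print(n,np.linalg.norm(0),(-np.array(c["R"]).T@np.array(c["t"])).round(3))
E
```

```text
0.0 [0.25509018 0.59709024 0.18127178] [-3.13973214e+00  4.22873358e-05  2.73779420e+00] 1.0005823267184468 0.0188
scene 0.0 [ 1.17  -0.006  0.851]
side 0.0 [ 0.225 -0.538  0.723]
```

View pics/scene0.png

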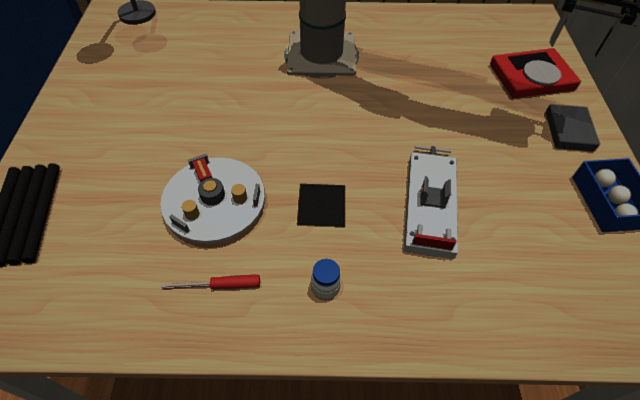

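View pics/side0.png

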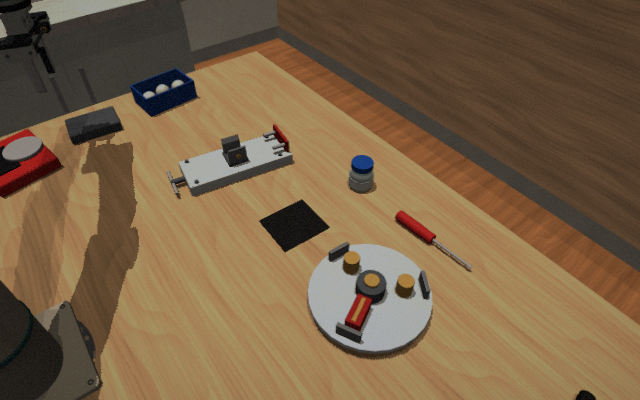

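The scene view shows the block at about (202,170) on the disc at (213,200), the mat at (322,205), the cradle at (435,193) with the red plate at (433,241), and the jar at (326,280). In the side view the block is at (358,312), the hub at (371,285), the mat at (294,225) and the cradle at (236,152).

```bash
python3 - <<'E'
from h import *
def rep(name,Q):
    r=cv2.minAreaRect((Q[:,:2]*1000).astype(np.float32));b=cv2.boxPoints(r)
    e=b[1]-b[0];f=b[2]-b[1];l=e if np.linalg.norm(e)>np.linalg.norm(f) else f
    print(name,len(Q),"c",np.round(r[0],1),"size",np.round(r[1],1),"long axis yaw deg",round(np.degrees(np.arctan2(l[1],l[0])),1),"z",np.percentile(Q[:,2],[5,50,95]).round(4))
boxes={"scene":dict(disc=(155,150,272,250),block=(185,150,216,185),mat=(292,178,352,232),bed=(400,150,465,262),cradle=(414,172,456,212),plate=(408,225,460,255)),
"side":dict(disc=(300,240,440,358),block=(340,290,376,332),mat=(255,196,334,254),bed=(165,120,300,192),cradle=(215,130,255,170),plate=(268,120,295,155))}
for n in boxes:
    z=np.load(n+"0.npz");P=cloud(z,z["d"]);hsv=cv2.cvtColor(z["i"],cv2.COLOR_BGR2HSV)
    red=((hsv[...,0]<8)|(hsv[...,0]>172))&(hsv[...,1]>150)&(hsv[...,2]>70)
    print(n)
    for k,(a,b,c,d) in boxes[n].items():
        p=P[b:d,a:c].reshape(-1,3);h=hsv[b:d,a:c].reshape(-1,3);r=red[b:d,a:c].ravel();ok=z["d"][b:d,a:c].ravel()>0
        Z=p[:,2]
        m={"disc":abs(Z-.032)<.006,"block":r&(Z>.055),"mat":(h[:,2]<50)&(Z<.012),"bed":abs(Z-.03)<.006,"cradle":Z>.06,"plate":r&(Z>.055)}[k]&ok
        if m.sum()<5: print(k,"few",m.sum());continue
        rep(k,p[m])
        if k=="disc":
            # circle fit
            hub=p[ok&(Z>.067)&(Z<.08)&~r]; rep("hub",hub)
            q=p[m];c,rr=cv2.minEnclosingCircle((q[:,:2]*1000).astype(np.float32));print("circ",c,rr)
E
```

```text
scene
disc 5242 c [ 576.4 -243.5] size [232.1 233.9] long axis yaw deg -66.3 z [0.0286 0.0313 0.034 ]
hub 280 c [ 582.7 -228. ] size [123.  134.7] long axis yaw deg -8.0 z [0.0671 0.0688 0.0728]
circ (575.1536254882812, -244.0019989013672) 119.01449584960938
block 179 c [ 516.6 -274.6] size [68.4 27.4] long axis yaw deg 25.6 z [0.0602 0.0631 0.0656]
mat 1890 c [573.7   4.3] size [106.8 121.1] long axis yaw deg -1.4 z [0.0012 0.0037 0.0064]
bed 3532 c [561.  259.7] size [110.2 291.3] long axis yaw deg -8.9 z [0.0272 0.0301 0.0331]
cradle 230 c [569.5 257.8] size [58.3 47.6] long axis yaw deg 79.4 z [0.0624 0.0735 0.0799]
plate 118 c [696.3 238.4] size [82.   8.6] long axis yaw deg 81.3 z [0.0614 0.0641 0.0662]
side
disc 8037 c [ 572.  -246.1] size [232.4 233.8] long axis yaw deg -9.0 z [0.0301 0.0323 0.0345]
hub 543 c [ 589.8 -250.2] size [138.2 120.4] long axis yaw deg 58.7 z [0.0672 0.0688 0.0733]
circ (573.9356689453125, -245.06674194335938) 119.49524688720703
block 343 c [ 519.8 -270.9] size [65.4 27. ] long axis yaw deg 26.5 z [0.0611 0.0644 0.0663]
mat 1880 c [570.2   4.8] size [109.2 117.9] long axis yaw deg -1.7 z [0.0025 0.0046 0.0067]
bed 2588 c [551.4 261.9] size [115.8 304.8] long axis yaw deg -9.4 z [0.0273 0.031  0.0335]
cradle 292 c [567.7 257.8] size [62.7 44.8] long axis yaw deg 80.5 z [0.0611 0.0703 0.0802]
plate 61 c [693.6 239.6] size [82.8  8. ] long axis yaw deg 80.7 z [0.0623 0.0649 0.0668]
```

```bash
cat >> h.py <<'E'
def show(*wps):
    o=arm.get_obs();yaw=np.degrees(o["eef_rot"][2])
    print("now",np.round(o["clock"],2),(o["tcp_pos"]*1000).round(1),np.degrees(o["eef_rot"]).round(2),"w",round(o["width"]*94,1))
    for x,y,z,ty in wps: print((x,y,z,ty),"-> tool",tool(np.array([x,y,z])/1000).round(1),"wz",round((yaw-ty+180)%360-180,1))
E
python3 -c "
from h import *
show((480,150,200,90),(500,-60,200,60),(518,-272.7,180,26.5))"
```

```text
now 0.1 [255.1 597.2 181.4] [-179.91    0.    156.86] w 94.0
(480, 150, 200, 90) -> tool [-382.5 -322.9  -18.1] wz 66.9
(500, -60, 200, 60) -> tool [-483.4 -508.2  -17.8] wz 96.9
(518, -272.7, 180, 26.5) -> tool [-583.5 -696.6    2.5] wz 130.4
```

>>> servo_tool(
  motion=[
    {"fingers": 70,"x": -48,"y": -40,"z": -5,"wz": 8},
    {"x": -96,"y": -81,"z": -10,"wz": 17},
    {"x": -143,"y": -121,"z": -15,"wz": 25},
    {"x": -191,"y": -161,"z": -18,"wz": 33},
    {"x": -239,"y": -202,"z": -18,"wz": 42},
    {"x": -287,"y": -242,"z": -18,"wz": 50},
    {"x": -335,"y": -283,"z": -18,"wz": 58},
    {"x": -382,"y": -323,"z": -18,"wz": 67},
    {"x": -408,"y": -369,"z": -18,"wz": 75},
    {"x": -433,"y": -415,"z": -18,"wz": 83},
    {"x": -458,"y": -462,"z": -18,"wz": 91},
    {"x": -483,"y": -508,"z": -18,"wz": 99},
    {"x": -508,"y": -555,"z": -13,"wz": 107},
    {"x": -533,"y": -602,"z": -8,"wz": 115},
    {"x": -558,"y": -649,"z": -3,"wz": 123},
    {"x": -583,"y": -697,"z": 2,"wz": 130.4},
    {"x": -583,"y": -697,"z": 2,"wz": 130.4},
    {"x": -583,"y": -697,"z": 2,"wz": 130.4},
    {"x": -583,"y": -697,"z": 2,"wz": 130.4},
  ],
)

```text
invalid input
```

```bash
python3 - <<'E'
from h import *
show((518,-272.7,180,26.5))
c,i,d=snap("wrist");cv2.imwrite("pics/w1.png",i);np.savez("wrist1.npz",i=i,d=d,**{k:np.array(v) for k,v in c.items()})
P=cloud(c,d);hsv=cv2.cvtColor(i,cv2.COLOR_BGR2HSV)
red=((hsv[...,0]<8)|(hsv[...,0]>172))&(hsv[...,1]>120)&(hsv[...,2]>60)
m=(red|((hsv[...,0]<35)&(hsv[...,1]>80)))&(abs(P[...,2]-.064)<.005)
r0=red&(abs(P[...,2]-.064)<.005)
for mm in(r0,):
    q=P[mm];r=cv2.minAreaRect((q[:,:2]*1000).astype(np.float32));print(len(q),r,np.median(q[:,2]),cv2.boxPoints(r).round(1).tolist())
E
```

```text
now 0.1 [255.1 597.2 181.4] [-179.91    0.    156.86] w 94.0
(518, -272.7, 180, 26.5) -> tool [-583.5 -696.6    2.5] wz 130.4
0 ((0.0, 0.0), (0.0, 0.0), 0.0) nan [[0.0, 0.0], [0.0, 0.0], [0.0, 0.0], [0.0, 0.0]]
  return _methods._mean(a, axis=axis, dtype=dtype,
  ret = ret.dtype.type(ret / rcount)
```

View pics/w1.png

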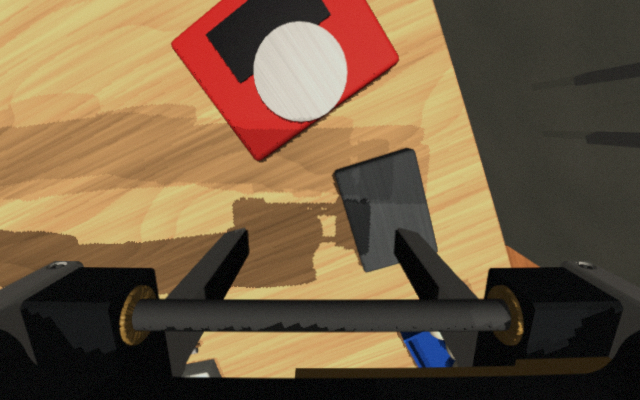

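The move was refused, most likely because some rows left fields out. The picture shows the start pose, with the open fingertips at about (235,240) and (405,240). I'll retry with every field filled in.

>>> servo_tool(
  motion=[
    {"fingers": 70,"x": -48,"y": -40,"z": -5,"wx": 0,"wy": 0,"wz": 8},
    {"fingers": 70,"x": -96,"y": -81,"z": -10,"wx": 0,"wy": 0,"wz": 17},
    {"fingers": 70,"x": -143,"y": -121,"z": -15,"wx": 0,"wy": 0,"wz": 25},
    {"fingers": 70,"x": -191,"y": -161,"z": -18,"wx": 0,"wy": 0,"wz": 33},
    {"fingers": 70,"x": -239,"y": -202,"z": -18,"wx": 0,"wy": 0,"wz": 42},
    {"fingers": 70,"x": -287,"y": -242,"z": -18,"wx": 0,"wy": 0,"wz": 50},
    {"fingers": 70,"x": -335,"y": -283,"z": -18,"wx": 0,"wy": 0,"wz": 58},
    {"fingers": 70,"x": -382,"y": -323,"z": -18,"wx": 0,"wy": 0,"wz": 67},
    {"fingers": 70,"x": -408,"y": -369,"z": -18,"wx": 0,"wy": 0,"wz": 75},
    {"fingers": 70,"x": -433,"y": -415,"z": -18,"wx": 0,"wy": 0,"wz": 83},
    {"fingers": 70,"x": -458,"y": -462,"z": -18,"wx": 0,"wy": 0,"wz": 91},
    {"fingers": 70,"x": -483,"y": -508,"z": -18,"wx": 0,"wy": 0,"wz": 99},
    {"fingers": 70,"x": -508,"y": -555,"z": -13,"wx": 0,"wy": 0,"wz": 107},
    {"fingers": 70,"x": -533,"y": -602,"z": -8,"wx": 0,"wy": 0,"wz": 115},
    {"fingers": 70,"x": -558,"y": -649,"z": -3,"wx": 0,"wy": 0,"wz": 123},
    {"fingers": 70,"x": -583,"y": -697,"z": 2,"wx": 0,"wy": 0,"wz": 130.4},
    {"fingers": 70,"x": -583,"y": -697,"z": 2,"wx": 0,"wy": 0,"wz": 130.4},
    {"fingers": 70,"x": -583,"y": -697,"z": 2,"wx": 0,"wy": 0,"wz": 130.4},
    {"fingers": 70,"x": -583,"y": -697,"z": 2,"wx": 0,"wy": 0,"wz": 130.4},
  ],
  newtons=15,
)

```text
clock: 2.52
tcp_pos: [0.518, -0.2703, 0.1801]
eef_rot: [-3.14, -0.001, 0.465]
wrist_force: [1.0, 0.5, 1.0]
width: 0.745
```

```bash
cat > wl.py <<'E'
from h import *
import sys
def wl(name,ztop=.064,tol=.005):
    c,i,d=snap("wrist");cv2.imwrite(f"pics/{name}.png",i);np.savez(name+".npz",i=i,d=d,**{k:np.array(v) for k,v in c.items()})
    P=cloud(c,d);hsv=cv2.cvtColor(i,cv2.COLOR_BGR2HSV)
    red=((hsv[...,0]<8)|(hsv[...,0]>172))&(hsv[...,1]>120)&(hsv[...,2]>60)
    q=P[red&(abs(P[...,2]-ztop)<tol)&(d>0)]
    if len(q)>20:
        r=cv2.minAreaRect((q[:,:2]*1000).astype(np.float32));print("red",len(q),r,np.median(q[:,2]),cv2.boxPoints(r).round(1).tolist())
    return c,i,d,P
E
python3 - <<'E'
from wl import *
show((518,-272.7,180,26.5)); wl("w2")
E
```

```text
now 2.52 [ 518.  -270.3  180.1] [-1.7992e+02 -4.0000e-02  2.6620e+01] w 70.0
(518, -272.7, 180, 26.5) -> tool [-1.1  2.1  0.1] wz 0.1
red 506 ((519.2986450195312, -273.0844421386719), (58.599002838134766, 26.87081527709961), 26.52921485900879) 0.06294444583989853 [[487.1000061035156, -274.20001220703125], [499.1000061035156, -298.20001220703125], [551.5, -272.0], [539.5, -248.0]]
```

View pics/w2.png

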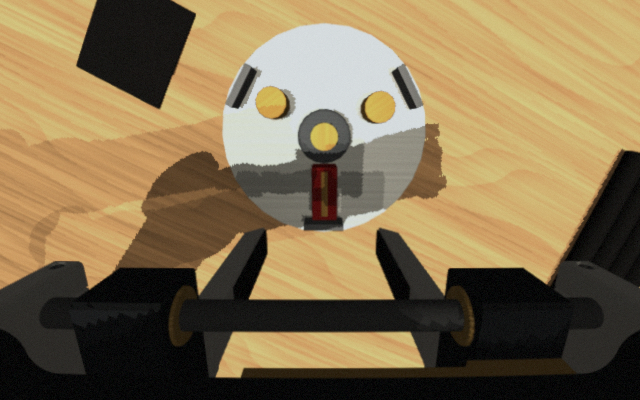

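The wrist view shows the block at (325,193), between the hub and the outer stop, lined up with the fingertip midline at about column 322. It is centred at (519,-273) with a yaw of 26.5°. I'll descend part way and check the pose.

>>> servo_tool(
  motion=[
    {"fingers": 66,"x": 0,"y": 0,"z": 40,"wx": 0,"wy": 0,"wz": 0},
    {"fingers": 66,"x": 0,"y": 0,"z": 80,"wx": 0,"wy": 0,"wz": 0},
    {"fingers": 66,"x": 0,"y": 0,"z": 100,"wx": 0,"wy": 0,"wz": 0},
    {"fingers": 66,"x": 0,"y": 0,"z": 100,"wx": 0,"wy": 0,"wz": 0},
    {"fingers": 66,"x": 0,"y": 0,"z": 100,"wx": 0,"wy": 0,"wz": 0},
  ],
)

```text
clock: 3.2
tcp_pos: [0.5184, -0.2722, 0.0812]
eef_rot: [3.14, -0.001, 0.463]
wrist_force: [0.5, 0.1, 0.0]
width: 0.703
```

```bash
python3 - <<'E'
from wl import *
show((519,-273,36,26.5)); wl("w3");show()
E
```

```text
now 3.2 [ 518.4 -272.2   81.2] [ 1.7993e+02 -6.0000e-02  2.6520e+01] w 66.1
(519, -273, 36, 26.5) -> tool [ 0.1  0.9 45.2] wz 0.0
red 837 ((519.1388549804688, -273.5109558105469), (58.812782287597656, 27.310155868530273), 26.58024024963379) 0.06273814223867236 [[486.70001220703125, -274.5], [499.0, -298.8999938964844], [551.5, -272.6000061035156], [539.2999877929688, -248.10000610351562]]
now 3.25 [ 518.6 -272.4   81.4] [ 1.7991e+02 -8.0000e-02  2.6510e+01] w 66.1
```

>>> servo_tool(
  motion=[
    {"fingers": 66,"x": 0,"y": 1,"z": 20,"wx": 0,"wy": 0,"wz": 0},
    {"fingers": 66,"x": 0,"y": 1,"z": 35,"wx": 0,"wy": 0,"wz": 0},
    {"fingers": 60,"x": 0,"y": 1,"z": 45,"wx": 0,"wy": 0,"wz": 0},
    {"fingers": 50,"x": 0,"y": 1,"z": 45,"wx": 0,"wy": 0,"wz": 0},
    {"fingers": 40,"x": 0,"y": 1,"z": 45,"wx": 0,"wy": 0,"wz": 0},
    {"fingers": 34,"x": 0,"y": 1,"z": 45,"wx": 0,"wy": 0,"wz": 0},
    {"fingers": 30,"x": 0,"y": 1,"z": 45,"wx": 0,"wy": 0,"wz": 0},
    {"fingers": 27,"x": 0,"y": 1,"z": 45,"wx": 0,"wy": 0,"wz": 0},
    {"fingers": 20,"x": 0,"y": 1,"z": 45,"wx": 0,"wy": 0,"wz": 0},
    {"fingers": 15,"x": 0,"y": 1,"z": 45,"wx": 0,"wy": 0,"wz": 0},
    {"fingers": 15,"x": 0,"y": 1,"z": 45,"wx": 0,"wy": 0,"wz": 0},
    {"fingers": 15,"x": 0,"y": 1,"z": 45,"wx": 0,"wy": 0,"wz": 0},
  ],
  newtons=15,
)

```text
clock: 4.75
tcp_pos: [0.5183, -0.2734, 0.0355]
eef_rot: [3.141, -0.0, 0.462]
wrist_force: [-0.1, -1.1, 3.9]
width: 0.293
```

>>> servo_tool(
  motion=[
    {"fingers": 15,"x": 0,"y": 0,"z": -5,"wx": 0,"wy": 0,"wz": 0},
    {"fingers": 15,"x": 0,"y": 0,"z": -15,"wx": 0,"wy": 0,"wz": 0},
    {"fingers": 15,"x": 0,"y": 0,"z": -30,"wx": 0,"wy": 0,"wz": 0},
    {"fingers": 15,"x": 0,"y": 0,"z": -50,"wx": 0,"wy": 0,"wz": 0},
    {"fingers": 15,"x": 0,"y": 0,"z": -75,"wx": 0,"wy": 0,"wz": 0},
    {"fingers": 15,"x": 0,"y": 0,"z": -95,"wx": 0,"wy": 0,"wz": 0},
    {"fingers": 15,"x": 0,"y": 0,"z": -95,"wx": 0,"wy": 0,"wz": 0},
    {"fingers": 15,"x": 0,"y": 0,"z": -95,"wx": 0,"wy": 0,"wz": 0},
  ],
)

```text
clock: 5.75
tcp_pos: [0.5177, -0.2727, 0.1299]
eef_rot: [-3.141, 0.0, 0.462]
wrist_force: [-0.2, -0.4, -1.5]
width: 0.295
```

```bash
python3 - <<'E'
from wl import *
show((572,4.5,131,-8.6),(572,4.5,45,-8.6)); c,i,d,P=wl("w4",.155,.015)
E
```

```text
now 5.75 [ 517.7 -272.7  129.9] [-1.7996e+02  1.0000e-02  2.6470e+01] w 27.8
(572, 4.5, 131, -8.6) -> tool [ 172.1 -223.9   -1. ] wz 35.1
(572, 4.5, 45, -8.6) -> tool [ 172.1 -223.9   85. ] wz 35.1
red 324 ((515.46337890625, -273.5340576171875), (52.93394088745117, 27.058055877685547), 26.369123458862305) 0.15708488591172076 [[485.70001220703125, -273.20001220703125], [497.79998779296875, -297.3999938964844], [545.2000122070312, -273.8999938964844], [533.2000122070312, -249.6999969482422]]
```

>>> servo_tool(
  motion=[
    {"fingers": 15,"x": 10,"y": -13,"z": 0,"wx": 0,"wy": 0,"wz": 2},
    {"fingers": 15,"x": 34,"y": -45,"z": 0,"wx": 0,"wy": 0,"wz": 7},
    {"fingers": 15,"x": 68,"y": -89,"z": 0,"wx": 0,"wy": 0,"wz": 14},
    {"fingers": 15,"x": 102,"y": -134,"z": 0,"wx": 0,"wy": 0,"wz": 21},
    {"fingers": 15,"x": 136,"y": -178,"z": 0,"wx": 0,"wy": 0,"wz": 28},
    {"fingers": 15,"x": 160,"y": -209,"z": 15,"wx": 0,"wy": 0,"wz": 33},
    {"fingers": 15,"x": 172,"y": -224,"z": 40,"wx": 0,"wy": 0,"wz": 35.1},
    {"fingers": 15,"x": 172,"y": -224,"z": 70,"wx": 0,"wy": 0,"wz": 35.1},
    {"fingers": 15,"x": 172,"y": -224,"z": 95,"wx": 0,"wy": 0,"wz": 35.1},
    {"fingers": 15,"x": 172,"y": -224,"z": 110,"wx": 0,"wy": 0,"wz": 35.1},
    {"fingers": 15,"x": 172,"y": -224,"z": 116,"wx": 0,"wy": 0,"wz": 35.1},
    {"fingers": 15,"x": 172,"y": -224,"z": 118,"wx": 0,"wy": 0,"wz": 35.1},
    {"fingers": 15,"x": 172,"y": -224,"z": 118,"wx": 0,"wy": 0,"wz": 35.1},
  ],
)

```text
clock: 7.42
tcp_pos: [0.5727, 0.0038, 0.0127]
eef_rot: [-3.141, -0.001, -0.151]
wrist_force: [-1.1, 0.6, -0.8]
width: 0.294
```

>>> servo_tool(
  motion=[
    {"fingers": 15,"x": 0,"y": 0,"z": 2,"wx": 0,"wy": 0,"wz": 0},
    {"fingers": 15,"x": 0,"y": 0,"z": 3,"wx": 0,"wy": 0,"wz": 0},
    {"fingers": 15,"x": 0,"y": 0,"z": 4,"wx": 0,"wy": 0,"wz": 0},
    {"fingers": 15,"x": 0,"y": 0,"z": 4.5,"wx": 0,"wy": 0,"wz": 0},
    {"fingers": 15,"x": 0,"y": 0,"z": 4.5,"wx": 0,"wy": 0,"wz": 0},
  ],
)

```text
clock: 8.05
tcp_pos: [0.5722, 0.004, 0.0076]
eef_rot: [-3.142, 0.0, -0.151]
wrist_force: [-0.5, 0.0, -1.1]
width: 0.294
```

>>> servo_tool(
  motion=[
    {"fingers": 15,"x": 0,"y": 0,"z": 0.5,"wx": 0,"wy": 0,"wz": 0},
    {"fingers": 15,"x": 0,"y": 0,"z": 1,"wx": 0,"wy": 0,"wz": 0},
    {"fingers": 15,"x": 0,"y": 0,"z": 1.5,"wx": 0,"wy": 0,"wz": 0},
    {"fingers": 15,"x": 0,"y": 0,"z": 1.5,"wx": 0,"wy": 0,"wz": 0},
  ],
)

```text
clock: 8.55
tcp_pos: [0.5723, 0.004, 0.0074]
eef_rot: [-3.141, -0.0, -0.151]
wrist_force: [-3.2, 0.3, 10.0]
width: 0.295
```

>>> servo_tool(
  motion=[
    {"fingers": 15,"x": 0,"y": 0,"z": -1,"wx": 0,"wy": 0,"wz": 0},
    {"fingers": 34,"x": 0,"y": 0,"z": -1,"wx": 0,"wy": 0,"wz": 0},
    {"fingers": 60,"x": 0,"y": 0,"z": -1,"wx": 0,"wy": 0,"wz": 0},
    {"fingers": 60,"x": 0,"y": 0,"z": -1,"wx": 0,"wy": 0,"wz": 0},
    {"fingers": 60,"x": 0,"y": 0,"z": -1,"wx": 0,"wy": 0,"wz": 0},
    {"fingers": 70,"x": 0,"y": 0,"z": -20,"wx": 0,"wy": 0,"wz": 0},
    {"fingers": 80,"x": 0,"y": 0,"z": -60,"wx": 0,"wy": 0,"wz": 0},
    {"fingers": 90,"x": 0,"y": 0,"z": -100,"wx": 0,"wy": 0,"wz": -9},
    {"fingers": 94,"x": 0,"y": 0,"z": -100,"wx": 0,"wy": 0,"wz": -19},
    {"fingers": 94,"x": 0,"y": 0,"z": -100,"wx": 0,"wy": 0,"wz": -29},
    {"fingers": 94,"x": 0,"y": 0,"z": -100,"wx": 0,"wy": 0,"wz": -39},
    {"fingers": 94,"x": 0,"y": 0,"z": -100,"wx": 0,"wy": 0,"wz": -49},
    {"fingers": 94,"x": 0,"y": 0,"z": -100,"wx": 0,"wy": 0,"wz": -59},
    {"fingers": 94,"x": 0,"y": 0,"z": -100,"wx": 0,"wy": 0,"wz": -69},
    {"fingers": 94,"x": 0,"y": 0,"z": -100,"wx": 0,"wy": 0,"wz": -79},
    {"fingers": 94,"x": 0,"y": 0,"z": -100,"wx": 0,"wy": 0,"wz": -90},
    {"fingers": 94,"x": 0,"y": 0,"z": -100,"wx": 0,"wy": 0,"wz": -90},
    {"fingers": 94,"x": 0,"y": 0,"z": -100,"wx": 0,"wy": 0,"wz": -90},
  ],
)

```text
clock: 10.8
tcp_pos: [0.5724, 0.0037, 0.1068]
eef_rot: [3.141, 0.0, 1.417]
wrist_force: [-0.4, -0.5, 0.2]
width: 1.0
```

```bash
python3 - <<'E'
from wl import *
show(); c,i,d,P=wl("w5",.036,.006)
# scene-based check of block on mat
for n in("scene","side"):
    c,i,d=snap(n);P=cloud(c,d);hsv=cv2.cvtColor(i,cv2.COLOR_BGR2HSV)
    red=((hsv[...,0]<8)|(hsv[...,0]>172))&(hsv[...,1]>120)&(hsv[...,2]>60)
    m=red&(abs(P[...,2]-.036)<.006)&(abs(P[...,1])<.09)&(abs(P[...,0]-.57)<.09)
    if m.sum()>10:print(n,m.sum(),cv2.minAreaRect((P[m][:,:2]*1000).astype(np.float32)))
E
```

```text
now 10.8 [572.4   3.7 106.8] [1.7996e+02 1.0000e-02 8.1170e+01] w 94.0
red 1285 ((573.2626342773438, 4.798046112060547), (26.8023738861084, 59.52186965942383), 80.88023376464844) 0.0349093494729054 [[541.7999877929688, -3.700000047683716], [600.5, -13.199999809265137], [604.7999877929688, 13.300000190734863], [546.0, 22.700000762939453]]
scene 154 ((574.1165771484375, 4.422033309936523), (27.007221221923828, 58.91518020629883), 81.98139953613281)
side 179 ((571.512939453125, 4.75391960144043), (28.907901763916016, 59.74582290649414), 80.13175964355469)
```

View pics/w5.png

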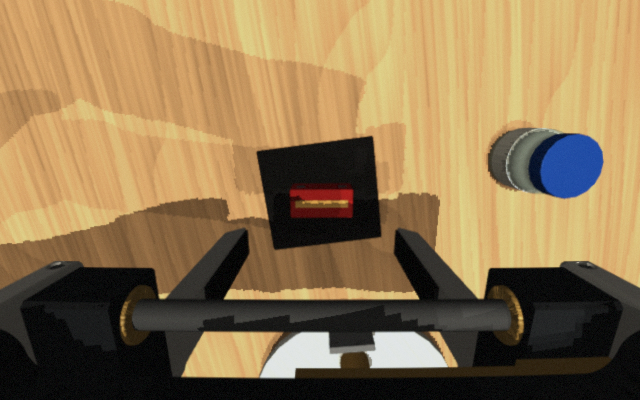

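The block lies flat on the mat at (322,203), in line with the jaws. The jar at about (560,165) is well clear. I'll grasp it by its ends.

>>> servo_tool(
  motion=[
    {"fingers": 94,"x": 1,"y": 0.5,"z": 40,"wx": 0,"wy": 0,"wz": 0},
    {"fingers": 94,"x": 1,"y": 0.5,"z": 75,"wx": 0,"wy": 0,"wz": 0},
    {"fingers": 94,"x": 1,"y": 0.5,"z": 92,"wx": 0,"wy": 0,"wz": 0},
    {"fingers": 94,"x": 1,"y": 0.5,"z": 99,"wx": 0,"wy": 0,"wz": 0},
    {"fingers": 80,"x": 1,"y": 0.5,"z": 99,"wx": 0,"wy": 0,"wz": 0},
    {"fingers": 70,"x": 1,"y": 0.5,"z": 99,"wx": 0,"wy": 0,"wz": 0},
    {"fingers": 64,"x": 1,"y": 0.5,"z": 99,"wx": 0,"wy": 0,"wz": 0},
    {"fingers": 58,"x": 1,"y": 0.5,"z": 99,"wx": 0,"wy": 0,"wz": 0},
    {"fingers": 45,"x": 1,"y": 0.5,"z": 99,"wx": 0,"wy": 0,"wz": 0},
    {"fingers": 45,"x": 1,"y": 0.5,"z": 99,"wx": 0,"wy": 0,"wz": 0},
    {"fingers": 45,"x": 1,"y": 0.5,"z": 99,"wx": 0,"wy": 0,"wz": 0},
  ],
  newtons=20,
)

```text
clock: 12.32
tcp_pos: [0.5731, 0.005, 0.0077]
eef_rot: [3.141, -0.0, 1.42]
wrist_force: [-1.8, -0.7, 5.1]
width: 0.634
```

```bash
python3 - <<'E'
from h import *
for n in("scene0","side0"):
    z=np.load(n+".npz");P=cloud(z,z["d"]);ok=z["d"]>0
    m=ok&(P[...,2]>.068)&(P[...,2]<.085)&(np.hypot(P[...,0]-.568,P[...,1]-.258)<.05)
    q=P[m]*1000;a=np.radians(-8.8);u=np.c_[(q[:,0]-568)*np.cos(a)+(q[:,1]-258)*np.sin(a),-(q[:,0]-568)*np.sin(a)+(q[:,1]-258)*np.cos(a)]
    t=q[:,2]>76
    for s in(-1,1):
        k=t&(u[:,1]*s>8);print(n,s,k.sum(),"along",np.percentile(u[k,0],[3,97]).round(1),"across",np.percentile(u[k,1],[3,50,97]).round(1),"z",np.median(q[k,2]).round(1))
show((568,258,160,81.2))
E
```

```text
scene0 -1 41 along [-18.4  21.2] across [-28.6 -26.2 -23.4] z 78.3
scene0 1 40 along [-17.6  24.1] across [23.8 26.3 28.4] z 78.1
side0 -1 36 along [-20.9  19.1] across [-29.5 -26.2 -23.3] z 79.1
side0 1 41 along [-21.4  20.1] across [22.6 27.1 30.4] z 78.2
now 12.32 [573.1   5.    7.7] [ 1.7997e+02 -2.0000e-02  8.1370e+01] w 59.6
(568, 258, 160, 81.2) -> tool [ 249.4  -42.9 -152.2] wz 0.2
```

>>> servo_tool(
  motion=[
    {"fingers": 45,"x": 0,"y": 0,"z": -5,"wx": 0,"wy": 0,"wz": 0},
    {"fingers": 45,"x": 0,"y": 0,"z": -20,"wx": 0,"wy": 0,"wz": 0},
    {"fingers": 45,"x": 0,"y": 0,"z": -50,"wx": 0,"wy": 0,"wz": 0},
    {"fingers": 45,"x": 10,"y": -2,"z": -85,"wx": 0,"wy": 0,"wz": 0},
    {"fingers": 45,"x": 40,"y": -8,"z": -115,"wx": 0,"wy": 0,"wz": 0},
    {"fingers": 45,"x": 80,"y": -15,"z": -130,"wx": 0,"wy": 0,"wz": 0},
    {"fingers": 45,"x": 120,"y": -22,"z": -137,"wx": 0,"wy": 0,"wz": 0},
    {"fingers": 45,"x": 160,"y": -28,"z": -137,"wx": 0,"wy": 0,"wz": 0},
    {"fingers": 45,"x": 200,"y": -35,"z": -137,"wx": 0,"wy": 0,"wz": 0},
    {"fingers": 45,"x": 235,"y": -41,"z": -137,"wx": 0,"wy": 0,"wz": 0},
    {"fingers": 45,"x": 249,"y": -43,"z": -137,"wx": 0,"wy": 0,"wz": 0},
    {"fingers": 45,"x": 249,"y": -43,"z": -137,"wx": 0,"wy": 0,"wz": 0},
    {"fingers": 45,"x": 249,"y": -43,"z": -137,"wx": 0,"wy": 0,"wz": 0},
    {"fingers": 45,"x": 249,"y": -43,"z": -137,"wx": 0,"wy": 0,"wz": 0},
  ],
)

```text
clock: 14.08
tcp_pos: [0.5681, 0.2555, 0.1444]
eef_rot: [3.141, 0.001, 1.417]
wrist_force: [-0.2, -0.2, -1.1]
width: 0.633
```

```bash
python3 - <<'E'
from wl import *
show((568.3,258.2,145,81.2)); c,i,d,P=wl("w6",.17,.015)
a=np.radians(-8.8)
q=P.reshape(-1,3)*1000;ok=d.ravel()>0
U=(q[:,0]-568)*np.cos(a)+(q[:,1]-258)*np.sin(a);V=-(q[:,0]-568)*np.sin(a)+(q[:,1]-258)*np.cos(a);Z=q[:,2]
for s in(-1,1):
    k=ok&(Z>70)&(Z<84)&(abs(U)<40)&(V*s>8)&(V*s<45)
    if k.any():print(s,k.sum(),"U",np.percentile(U[k],[3,97]).round(1),"V",np.percentile(V[k],[3,50,97]).round(1),np.median(Z[k]))
h=cv2.cvtColor(i,cv2.COLOR_BGR2HSV).reshape(-1,3)
k=ok&((h[:,0]<8)|(h[:,0]>172))&(h[:,1]>120)&(h[:,2]>60)&(abs(Z-64)<6)&(U>90)
if k.sum()>20:print("plate",cv2.minAreaRect(q[k][:,:2].astype(np.float32)))
k=ok&((h[:,0]<8)|(h[:,0]>172))&(h[:,1]>120)&(Z>125)
print("block",k.sum(),np.percentile(U[k],[2,98]),np.percentile(V[k],[2,98]),np.percentile(Z[k],[5,50,95]))
E
```

```text
now 14.08 [568.1 255.5 144.4] [1.7999e+02 4.0000e-02 8.1210e+01] w 59.5
(568.3, 258.2, 145, 81.2) -> tool [ 2.7 -0.3 -0.6] wz 0.0
red 275 ((566.0115966796875, 242.6515655517578), (12.015473365783691, 58.324546813964844), 89.8441390991211) 0.17134472031118442 [[536.7999877929688, 236.6999969482422], [595.2000122070312, 236.60000610351562], [595.2000122070312, 248.60000610351562], [536.9000244140625, 248.6999969482422]]
1 435 U [-19.3  22.3] V [21.3 26.3 29.7] 76.54561330002943
plate ((695.2262573242188, 239.21047973632812), (84.04403686523438, 8.326763153076172), 81.1148681640625)
block 4556 [-43.31875876  33.2044199 ] [-16.11359319  26.93455033] [148.82237959 171.25185877 297.91257273]
```

View pics/w6.png

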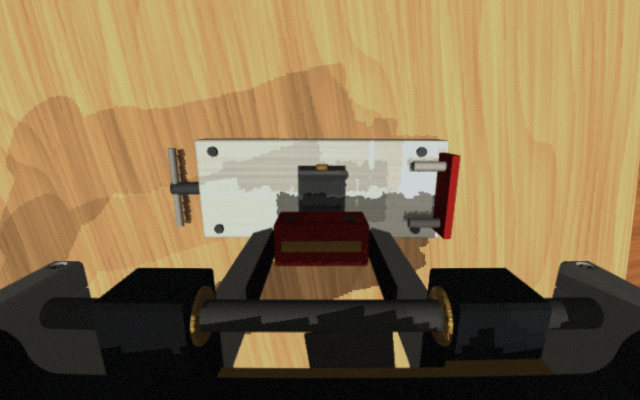

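The block is held level at (322,238), right in front of the cradle cheeks, with the plate edge at about (452,195). I'll lower it to just above the cheeks and read the pose.

>>> servo_tool(
  motion=[
    {"fingers": 45,"x": 0,"y": 0,"z": 20,"wx": 0,"wy": 0,"wz": 0},
    {"fingers": 45,"x": 0,"y": 0,"z": 38,"wx": 0,"wy": 0,"wz": 0},
    {"fingers": 45,"x": 0,"y": 0,"z": 45,"wx": 0,"wy": 0,"wz": 0},
    {"fingers": 45,"x": 0,"y": 0,"z": 45,"wx": 0,"wy": 0,"wz": 0},
    {"fingers": 45,"x": 0,"y": 0,"z": 45,"wx": 0,"wy": 0,"wz": 0},
    {"fingers": 45,"x": 0,"y": 0,"z": 45,"wx": 0,"wy": 0,"wz": 0},
  ],
)

```text
clock: 14.88
tcp_pos: [0.5682, 0.2578, 0.0998]
eef_rot: [3.141, -0.001, 1.42]
wrist_force: [-0.2, 0.6, -1.1]
width: 0.634
```

```bash
python3 - <<'E'
from h import *
show((568.5,258.4,42,81.2))
for n in("scene","side"):
    c,i,d=snap(n);cv2.imwrite(f"pics/{n}2.png",i);P=cloud(c,d)*1000;hsv=cv2.cvtColor(i,cv2.COLOR_BGR2HSV)
    red=((hsv[...,0]<8)|(hsv[...,0]>172))&(hsv[...,1]>120)&(hsv[...,2]>50)
    m=red&(np.hypot(P[...,0]-568,P[...,1]-258)<50)&(abs(P[...,2]-127)<8)
    if m.sum()>10:print(n,m.sum(),cv2.minAreaRect(P[m][:,:2].astype(np.float32)),np.median(P[m][:,2]))
s=cv2.imread("pics/scene2.png")[120:270,360:510];t=cv2.imread("pics/side2.png")[70:220,150:300]
cv2.imwrite("pics/pair.png",cv2.resize(np.hstack([s,t]),None,fx=2.6,fy=2.6,interpolation=cv2.INTER_CUBIC))
E
```

```text
now 14.88 [568.2 257.8  99.8] [ 1.7995e+02 -4.0000e-02  8.1370e+01] w 59.6
(568.5, 258.4, 42, 81.2) -> tool [ 0.6  0.2 57.8] wz 0.2
scene 11 ((563.541015625, 244.49026489257812), (2.2125208377838135, 44.7335319519043), 81.74366760253906) 127.7743259460561
side 53 ((565.5256958007812, 253.65249633789062), (27.726099014282227, 56.64226150512695), 80.2143325805664) 128.7760602749601
```

View pics/pair.png

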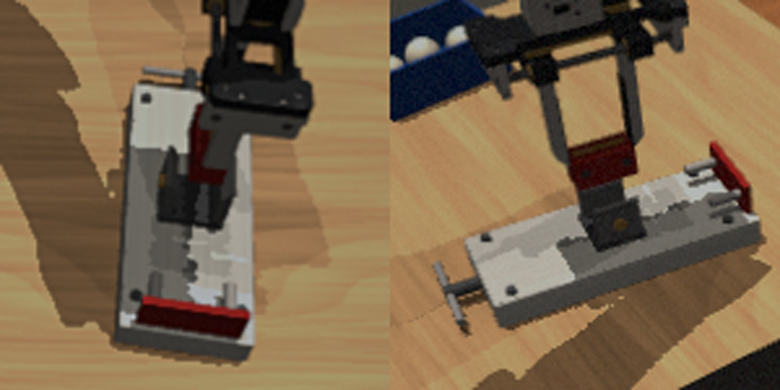

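The block hangs square above the cheeks in both views. I'll lower it slowly and watch the force.

>>> servo_tool(
  motion=[
    {"fingers": 45,"x": 0.5,"y": 0,"z": 8,"wx": 0,"wy": 0,"wz": 0},
    {"fingers": 45,"x": 0.5,"y": 0,"z": 16,"wx": 0,"wy": 0,"wz": 0},
    {"fingers": 45,"x": 0.5,"y": 0,"z": 24,"wx": 0,"wy": 0,"wz": 0},
    {"fingers": 45,"x": 0.5,"y": 0,"z": 30,"wx": 0,"wy": 0,"wz": 0},
    {"fingers": 45,"x": 0.5,"y": 0,"z": 36,"wx": 0,"wy": 0,"wz": 0},
    {"fingers": 45,"x": 0.5,"y": 0,"z": 36,"wx": 0,"wy": 0,"wz": 0},
  ],
)

```text
clock: 15.72
tcp_pos: [0.5675, 0.2579, 0.0626]
eef_rot: [-3.141, 0.001, 1.42]
wrist_force: [-0.4, -0.2, -1.3]
width: 0.635
```

```bash
python3 - <<'E'
from wl import *
show((568.5,258.4,42,81.2)); c,i,d,P=wl("w7",.09,.012)
cv2.imwrite("pics/w7c.png",cv2.resize(i[100:300,200:440],None,fx=3,fy=3,interpolation=cv2.INTER_CUBIC))
E
```

```text
now 15.72 [567.5 257.9  62.6] [-1.7995e+02  3.0000e-02  8.1360e+01] w 59.7
(568.5, 258.4, 42, 81.2) -> tool [ 0.7  1.  20.6] wz 0.2
red 284 ((565.2305908203125, 245.07891845703125), (3.983156681060791, 58.63327407836914), 81.05365753173828) 0.08957268166966753 [[536.0, 247.6999969482422], [593.9000244140625, 238.60000610351562], [594.5, 242.5], [536.5999755859375, 251.60000610351562]]
```

View pics/w7c.png

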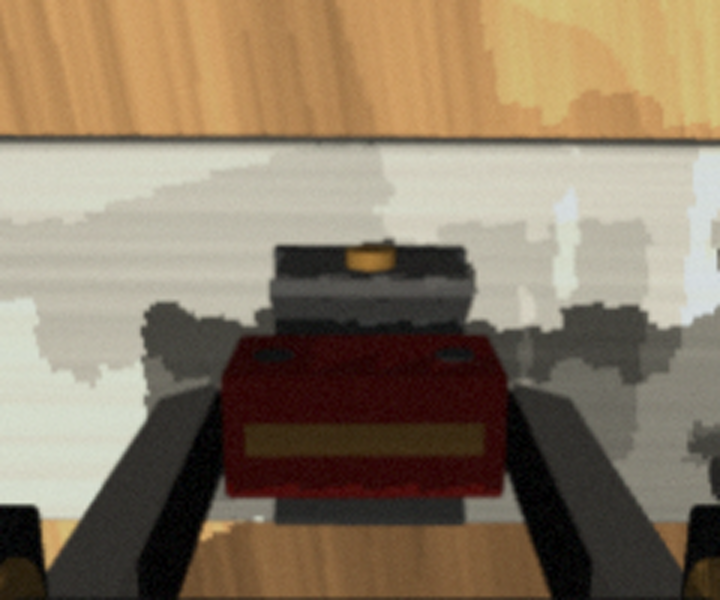

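The block is between the cheeks with no contact force. Along the cradle it is centred on them, at about column 365 compared with 370 in the crop. I'll keep lowering.

>>> servo_tool(
  motion=[
    {"fingers": 45,"x": 0.5,"y": 0.5,"z": 5,"wx": 0,"wy": 0,"wz": 0},
    {"fingers": 45,"x": 0.5,"y": 0.5,"z": 10,"wx": 0,"wy": 0,"wz": 0},
    {"fingers": 45,"x": 0.5,"y": 0.5,"z": 14,"wx": 0,"wy": 0,"wz": 0},
    {"fingers": 45,"x": 0.5,"y": 0.5,"z": 17,"wx": 0,"wy": 0,"wz": 0},
    {"fingers": 45,"x": 0.5,"y": 0.5,"z": 18.5,"wx": 0,"wy": 0,"wz": 0},
    {"fingers": 45,"x": 0.5,"y": 0.5,"z": 19.5,"wx": 0,"wy": 0,"wz": 0},
    {"fingers": 45,"x": 0.5,"y": 0.5,"z": 19.5,"wx": 0,"wy": 0,"wz": 0},
    {"fingers": 45,"x": 0.5,"y": 0.5,"z": 19.5,"wx": 0,"wy": 0,"wz": 0},
  ],
)

```text
clock: 16.77
tcp_pos: [0.5685, 0.2585, 0.0438]
eef_rot: [3.141, -0.0, 1.42]
wrist_force: [-0.3, 0.7, -0.6]
width: 0.631
```

>>> servo_tool(
  motion=[
    {"fingers": 45,"x": 0,"y": 0,"z": 0.5,"wx": 0,"wy": 0,"wz": 0},
    {"fingers": 45,"x": 0,"y": 0,"z": 1,"wx": 0,"wy": 0,"wz": 0},
    {"fingers": 45,"x": 0,"y": 0,"z": 1.5,"wx": 0,"wy": 0,"wz": 0},
    {"fingers": 45,"x": 0,"y": 0,"z": 2,"wx": 0,"wy": 0,"wz": 0},
    {"fingers": 45,"x": 0,"y": 0,"z": 2,"wx": 0,"wy": 0,"wz": 0},
  ],
)

```text
clock: 17.4
tcp_pos: [0.5684, 0.2585, 0.0418]
eef_rot: [-3.142, -0.0, 1.42]
wrist_force: [-0.7, 0.4, 0.6]
width: 0.634
```

>>> servo_tool(
  motion=[
    {"fingers": 45,"x": 0,"y": 0,"z": 0.5,"wx": 0,"wy": 0,"wz": 0},
    {"fingers": 45,"x": 0,"y": 0,"z": 1,"wx": 0,"wy": 0,"wz": 0},
    {"fingers": 45,"x": 0,"y": 0,"z": 1,"wx": 0,"wy": 0,"wz": 0},
  ],
)

```text
clock: 17.77
tcp_pos: [0.5684, 0.2585, 0.0417]
eef_rot: [-3.142, -0.001, 1.42]
wrist_force: [-2.6, -0.8, 7.6]
width: 0.636
```

It is seated at 7.6 N. I'll release and withdraw.

>>> servo_tool(
  motion=[
    {"fingers": 45,"x": 0,"y": 0,"z": -0.8,"wx": 0,"wy": 0,"wz": 0},
    {"fingers": 63,"x": 0,"y": 0,"z": -0.8,"wx": 0,"wy": 0,"wz": 0},
    {"fingers": 76,"x": 0,"y": 0,"z": -0.8,"wx": 0,"wy": 0,"wz": 0},
    {"fingers": 76,"x": 0,"y": 0,"z": -0.8,"wx": 0,"wy": 0,"wz": 0},
    {"fingers": 76,"x": 0,"y": 0,"z": -0.8,"wx": 0,"wy": 0,"wz": 0},
    {"fingers": 80,"x": 0,"y": 0,"z": -15,"wx": 0,"wy": 0,"wz": 0},
    {"fingers": 80,"x": 0,"y": 0,"z": -45,"wx": 0,"wy": 0,"wz": 0},
    {"fingers": 80,"x": 0,"y": 0,"z": -90,"wx": 0,"wy": 0,"wz": 0},
    {"fingers": 80,"x": -40,"y": 0,"z": -120,"wx": 0,"wy": 0,"wz": 0},
    {"fingers": 80,"x": -80,"y": 0,"z": -130,"wx": 0,"wy": 0,"wz": 0},
    {"fingers": 80,"x": -80,"y": 0,"z": -130,"wx": 0,"wy": 0,"wz": 0},
    {"fingers": 80,"x": -80,"y": 0,"z": -130,"wx": 0,"wy": 0,"wz": 0},
  ],
)

```text
clock: 19.27
tcp_pos: [0.5565, 0.1803, 0.1712]
eef_rot: [3.141, -0.001, 1.42]
wrist_force: [-0.4, 0.4, -0.6]
width: 0.849
```

```bash
python3 - <<'E'
from wl import *
show(); wl("w8",.070,.006)
c,i,d=snap("scene");cv2.imwrite("pics/scene3.png",i)
c2,i2,d2=snap("side");P=cloud(c2,d2)*1000;hsv=cv2.cvtColor(i2,cv2.COLOR_BGR2HSV)
m=((hsv[...,0]<8)|(hsv[...,0]>172))&(hsv[...,1]>120)&(hsv[...,2]>50)&(abs(P[...,2]-70)<6)&(np.hypot(P[...,0]-568,P[...,1]-258)<45)
print("side",m.sum(),cv2.minAreaRect(P[m][:,:2].astype(np.float32)) if m.sum()>5 else "")
cv2.imwrite("pics/fin.png",np.hstack([i[90:310,130:480],cv2.imread("pics/w8.png")[60:280,150:500]]))
E
```

```text
now 19.27 [556.5 180.3 171.2] [ 1.7998e+02 -8.0000e-02  8.1380e+01] w 79.8
red 1346 ((618.1646728515625, 248.793701171875), (79.7540054321289, 160.0449981689453), 82.89461517333984) 0.06889638793085594 [[533.7999877929688, 219.10000610351562], [692.5999755859375, 199.3000030517578], [702.5, 278.5], [543.7000122070312, 298.29998779296875]]
side 121 ((567.0151977539062, 260.5567321777344), (35.296485900878906, 59.02118682861328), 75.34325408935547)
```

View pics/fin.png

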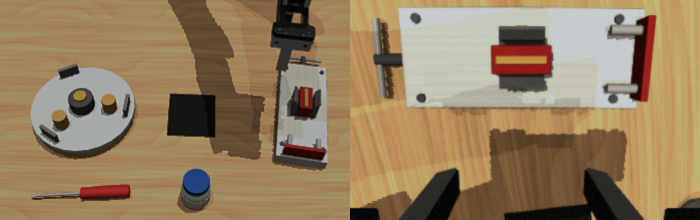

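The block sits flat between the cheeks, at crop position (521,60). The rollers are standing, the carousel's stop is unmoved at (68,71), and the jar and screwdriver are in place. One last numeric check, then I'll hand in.

```bash
python3 - <<'E'
from h import *
z=np.load("w8.npz");P=cloud(z,z["d"])*1000;h=cv2.cvtColor(z["i"],cv2.COLOR_BGR2HSV)
red=((h[...,0]<8)|(h[...,0]>172))&(h[...,1]>120)&(h[...,2]>60)
m=red&(abs(P[...,2]-70)<5)&(np.hypot(P[...,0]-568,P[...,1]-258)<45);r=cv2.minAreaRect(P[m][:,:2].astype(np.float32));print("block",r,np.median(P[m][:,2]))
m=red&(abs(P[...,2]-64)<5)&(P[...,0]>670);p=cv2.minAreaRect(P[m][:,:2].astype(np.float32));print("plate",p)
v=np.array(p[0])-r[0];print("dist",np.hypot(*v),"yaw",np.degrees(np.arctan2(v[1],v[0])))
o=arm.get_obs()
ok=abs(np.hypot(*v)-128)<8 and abs(np.median(P[red&(abs(P[...,2]-70)<5)&(np.hypot(P[...,0]-568,P[...,1]-258)<45)][:,2])-70)<3
print(ok)
if ok: order.job_done();print("handed in")
E
```

```text
block ((568.4215698242188, 257.08270263671875), (27.757604598999023, 59.359527587890625), 82.44738006591797) 68.94539448689753
plate ((694.9690551757812, 239.21630859375), (84.30366516113281, 8.57494068145752), 80.76476287841797)
dist 127.8024807462772 yaw -8.036095449702405
True
the job is handed in; nothing more can be done
handed in
```

I lifted the red block off the carousel by its long sides and set it down flat on the rubber mat. I let go, took it again by its two ends, and lowered it into the cradle until it touched with light force. I then released it, moved the arm clear and handed the job in; it finished at about 19.4 s of the 72 s, and no verdict was reported.

**Last checks from the wrist camera:**

| Check | Measured | Expected |
|---|---|---|
| Block centre to end plate | 127.8 mm | 128 mm |
| Block top above the table | about 69 mm | 70 mm |
| Block out of line with the plate | under 2° | within 0.2 rad (about 11°) |
| Block across the cradle, off centre | about 1–2 mm | within 6 mm |

In the final picture both rollers were standing. The carousel stop and the jar and screwdriver looked unmoved, judged by eye only; I did not measure carousel speed separately.

**One disagreement:** the side camera gave a rougher final reading of the block, 35 mm wide and turned by about 6° compared with the wrist view. I put this down to its bounding box also catching side faces or mixed pixels, and relied on the wrist view.

The first move call was refused as invalid, apparently because some rows left fields out, and nothing moved. I resent it with all fields filled in.

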